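# Hang the onion basket on the sliding hook

### The job

Under the rack's shelf, slide the empty hook along its track, away from the hanging ladle, until it meets the stop at the other end, and hang the onion basket on it by the middle of its handle so that it hangs level. Keep the basket upright, lower it gently until the hook bears it and only then let go; do not force anything against the rack, and leave everything else where it stands.

Things in the scene. Friction and masses are not known exactly. Their poses are not given: they have to be found in the camera images.
- rack: Fixed counter rack: wire shelf on thin dark posts, open front and back. Origin on the counter under the line of the hooks; x points into the rack, away from the robot, y left along the shelf, z up. Shelf: x 34 to 160, y -250 to 250, underside z 320, top 330 mm, jars on it. Posts 14 mm thick at y +-232, x 46 and 147 mm, with rails. A track with the sliding hook runs under its front edge.
- home (a point): Point on the rack (its frame: 0, 100, 235 mm; same axes): centre of the 12 mm handle bar when resting in the sliding hook, with the hook at the stop on its track's left (+y) end and clamped at its highest. The hook's height is set anywhere from 0 to 25 mm lower and is not measured: feel or see it. The shelf is 85 mm above, from 34 mm behind: tilt the gripper 30 to 45 degrees to fit.
- far_end (a point): Point on the rack (its frame: 0, -70, 235 mm; same axes): as home, but with the hook at the ladle's (-y) end of its 170 mm travel. The hook starts 60 to 170 mm from home, not measured. It hangs from a black carrier 24 mm wide, 32 mm high, x 34 to 58 mm, under the shelf; slides with about 2.5 N and stays where left. Its height is clamped and will not change.
- hook_mouth (a point): Point on the rack (its frame: 0, 100, 251 mm; same axes) midway in the mouth of the hook when home and highest. The hook is a J of 8 mm round steel bar in the xz plane, open upward: relative to the bar centre when seated, stem at x 36 mm, bed's upper side at z -6 mm, front tip at x -26 mm with its top at z 20 mm. The mouth is over 40 mm wide, the bed sloping up to the stem.
- ladle (a point): Point on the rack (its frame: 0, -180, 250 mm; same axes): bed of a fixed hook, same J shape, with a hung steel ladle: flat 14 mm handle straight down at x 0 to z 67 mm, bowl 82 mm wide at x -1 to 81 mm, z 47 to 81 mm. Fixed to the rack; leave it.
- basket: Dark wire basket with onions and garlic wedged in it, 110 mm along x, 150 mm along y, rim 66 mm high; 0.35 to 0.6 kg, balanced about its middle. Origin at the centre of its underside, z up. Rigid arched handle of 12 mm round bar in the yz plane, nearly level on top: bar centre z 146 mm at y +-50, 150 mm at y 0; then falls to y +-75 mm. Starts on the counter left or right, in front of the rack.
- handle (a point): Centre of the handle bar at its middle and highest point, basket frame (0, 0, 150 mm). Axes as the basket's. Either way round is alike.
- canister: White round jar with a wooden lid, 92 mm across, 125 mm high; origin under its centre. Not part of the job.
- mug: Blue mug, 80 mm across, 92 mm high; origin under its centre. Not part of the job.
- bowl: White bowl, 124 mm across, 48 mm high, in front of the rack; origin under its centre. Not part of the job.
- mill: Dark wooden pepper mill, 56 mm across, 165 mm high; origin under its centre. Not part of the job.
- oil: Green glass oil bottle, 64 mm across, 230 mm high; origin under its centre. Not part of the job.
- beaker: Steel cup, 72 mm across, 100 mm high; origin under its centre. Not part of the job.
- spoon: Wooden spoon lying on the counter, 200 mm long; origin under it. Not part of the job.

How it is judged (in metres and radians):
On the way:
1. the hook bears the basket, by at least 1 N, while the fingers still hold it (contact force between basket and rack above 1 N and contact force between the fingers and basket above 1 N and x of handle in the frame of home between -0.02 and 0.02 m and y of handle in the frame of home between -0.02 and 0.02 m and z of handle in the frame of home between -0.035 and 0.012 m), for 0.15 s.
At the end, for the whole second after the job is handed in: The basket hangs at rest on the hook by its handle, level within 6 degrees, off the counter, its centre within 7 mm (along the track) of the place of the hook at its end stop (home) and within 20 mm of it in depth; the rack bears it and it has been let go (contact force between basket and rack above 1 N and angle between basket's own z axis and vertical below 0.105 rad and x of basket in the frame of home between -0.02 and 0.02 m and y of basket in the frame of home between -0.007 and 0.007 m and z of handle in the frame of home between -0.035 and 0.012 m and linear speed of basket below 0.03 m/s and angular speed of basket below 0.3 rad/s); the robot touches nothing.
It fails at once if the basket is tipped more than 30 degrees (angle between basket's own z axis and vertical above 0.52 rad).
It fails at once if the basket is pressed on the rack with more than 40 N (contact force between basket and rack above 40 N).
It fails at once if the gripper or arm presses on the rack with more than 40 N (contact force between any of the fingers, the arm and rack above 40 N).
It fails at once if one of the other things is moved by more than 30 mm (distance of any of canister, mug, bowl, mill, oil, beaker, spoon from where it was at the start of the episode above 0.03 m).
It also fails if it takes over 64 s, if anything falls off the work surface, if the arm or the gripper's body presses on something with over 40 N, if the wrist force passes 120 N, or if a joint passes its speed limit or range.

### The arm

A 6-joint arm with a two-finger parallel gripper is mounted at the origin on the work surface. World frame = base frame: x ahead of the robot, y to its left, z up, the work surface at z = 0. Lengths are in mm, angles in rad, forces in N, time in s.
With the tool pointing down it reaches from about 325 to 875 mm from the base axis. Payload 4.4 kg.
Tool frame: the origin (TCP) lies midway between the tips of the shut fingers; the grasp point (between the pads) lies 19 mm behind it; z points along the fingers, y is the line along which they close (so a half turn about z gives the same grasp; the last joint's range is limited). The gripper opens to 85 mm and grips with 20 to 120 N. Pads are 22 mm wide; open, the fingers measure 114 mm over their backs; the gripper's body (76 mm by 85 mm) begins 54 mm behind the grasp point. The pads swing forward as they close: fully open they stand 13 mm farther back than shut.
Start: joints at [-1.349, 0.207, 1.542, -0, 1.393, -0.15], TCP at [208.881, -535.72, 231.282] pointing down, gripper open.
Joint ranges: [-2.73, 2.73], [-0.86, 2.22], [0.23, 2.46], [-1.11, 4.25], [0.08, 2.63], [-2.82, 2.82]. Speed limits (rad/s): [2.79, 2.79, 3.14, 3.14, 3.14, 3.14].

### API

Orientations are given as a rotation vector (axis times angle).
In Python, from plant import read_state, read_camera, camera_model, close_job gives the robot as it stands. The module is installed in compiled form; this text tells all that it offers.
- The arm moves only by the tool move_arm, never from a script. Its argument "increments" is a list of rows, each a list of 3 entries, a list of its own where there are three numbers: the shift along the world's x, y, z in units of 1 m (1.0 is 1 m), then the turn, a rotation vector about the world's x, y, z in units of 120 degrees (1.0 is 120 degrees), then the opening, from -1 (shut) to 1 (fully open). In form: [[[tx, ty, tz], [wx, wy, wz], claw], ...]. A call has 1 to 10 rows; each row is the pose to reach, as a shift and turn from the pose commanded when the call began; what a row does not reach only later rows make up. A row lasts 1/8 s, in which the tool goes at most 62.5 mm and 10.7 degrees, less where a joint would pass 70% of its speed; a pose out of reach is approached as far as the arm can. A call with a number of a shift or a turn outside -1 to 1 is refused whole. A call with a gripper value outside its range is refused whole. The fingers move at their own pace and stop on an object; "squeeze" is the grip in N (left out, the last holds). Time passes only in rows, so rows that repeat a pose let the fingers close. It gives the time, the measured TCP pose, the force, the opening and the grip force at its end, in the units of the state.
- read_state(): the state, without advancing time (a new reading comes with each control period).
- read_camera(name): name is "side" or "top" or "wrist"; returns the picture (400x640x3 uint8, red, green, blue); there is no depth.
- camera_model(name): a dict with "vfov" (degrees; the focal length in pixels is half the picture's height over the tangent of half this angle, whatever the lens; pixels are square), "cx", "cy" (the principal point, pixels), "view" (4x4, takes a point from world to camera coordinates). Camera axes: x right, y up, looking along -z (the intrinsics and any distortion apply to the point x, -y, -z); pixel columns grow to the right and rows downward; lengths in mm; the calibration is good to about 2 mm. A picture is of the moment at which its call begins: read the wrist's pose just before it. camera_model takes no time and is no camera call; for the wrist camera it gives the pose at the moment of the call.
- close_job(): hands the job in; it is judged then, once.
The state is a dict: "time": time; "joint_positions": joint angles; "joint_vel": joint speeds; "effort": joint torques, N m; "tcp_pos": TCP position; "ee_rot": TCP orientation; "force": force on the tool from outside, world axes, zero at the start; "moment": the same for the moment, N m; "finger_gap": opening from 0.0 (shut) to 1.0 (fully open); "grasp_force": force on a finger pad.
Only numpy, scipy, OpenCV 4.12 (cv2) and the standard library are available. Lean on these libraries where they do the work, as an engineer would, in place of code of your own. Each camera call takes 0.05 s, during which the arm holds its last target. There are 200 camera calls.

## Working session

There is one attempt and no reset: what is moved stays moved. The work goes in short steps, Python scripts to look and compute and a tool call to move; the robot and the scene stay as the last step left them, time stands still between calls to the robot, and variables do not carry over. Pictures are saved under pics/ and viewed, at most 10 in all, crops included, and the job is handed in when it is done.

Besides the shell and the picture viewer there is one more tool, called in YAML: its name, and indented under it one key for each argument. move_arm: Moves the arm, as the interface text tells. Its arguments: {"type":"object","properties":{"increments":{"type":"array"},"squeeze":{"type":"number"}},"required":["increments"]}

```bash
mkdir -p pics; cat > h.py <<'E'
import numpy as np, cv2
from plant import *
def snap(n,f):
    m=camera_model(n); im=read_camera(n); cv2.imwrite(f'pics/{f}.png',im[:,:,::-1]); np.savez(f'pics/{f}.npz',im=im,view=m['view'],v=m['vfov'],cx=m['cx'],cy=m['cy']); return m,im
def load(f):
    d=np.load(f'pics/{f}.npz'); return {'view':d['view'],'vfov':float(d['v']),'cx':float(d['cx']),'cy':float(d['cy'])},d['im']
def ray(m,u,v):
    f=200/np.tan(np.radians(m['vfov'])/2); V=np.array(m['view']); R=V[:3,:3]
    d=R.T@np.array([(u-m['cx'])/f,-(v-m['cy'])/f,-1]); return -R.T@V[:3,3], d/np.linalg.norm(d)
def plane(m,u,v,z):
    o,d=ray(m,u,v); return o+d*(z-o[2])/d[2]
def planek(m,u,v,k,val):
    o,d=ray(m,u,v); return o+d*(val-o[k])/d[k]
def tri(a,b):
    (o1,d1),(o2,d2)=a,b; s=np.linalg.lstsq(np.c_[d1,-d2],o2-o1,rcond=None)[0]
    p,q=o1+s[0]*d1,o2+s[1]*d2; return (p+q)/2,np.linalg.norm(p-q)
def proj(m,p):
    f=200/np.tan(np.radians(m['vfov'])/2); V=np.array(m['view']); c=V[:3,:3]@np.array(p,float)+V[:3,3]
    return m['cx']+f*c[0]/-c[2], m['cy']-f*c[1]/-c[2]
E
python3 - <<'E'
from h import *
a=[]
for n in('side','top','wrist'):
    m,im=snap(n,n+'0'); a.append(im); print(n,{k:(np.round(v,3).tolist()) for k,v in m.items()})
print(read_state())
E
```

```text
side {'vfov': 56.646, 'cx': 319.652, 'cy': 200.797, 'view': [[0.98, -0.199, -0.008, -437.19], [0.159, 0.759, 0.632, -183.111], [-0.12, -0.62, 0.775, -1444.954], [0.0, 0.0, 0.0, 1.0]]}
top {'vfov': 48.911, 'cx': 323.402, 'cy': 201.124, 'view': [[0.017, -1.0, 0.019, -23.425], [0.982, 0.02, 0.187, -479.618], [-0.188, 0.015, 0.982, -1602.993], [0.0, 0.0, 0.0, 1.0]]}
wrist {'vfov': 63.735, 'cx': 325.175, 'cy': 202.385, 'view': [[0.364, -0.931, -0.003, -573.472], [0.89, 0.349, -0.295, 38.864], [0.275, 0.105, 0.956, -379.975], [0.0, 0.0, 0.0, 1.0]]}
{'time': 0.15, 'joint_positions': array([-1.34950646e+00,  2.07285567e-01,  1.54263606e+00,  1.16963902e-05,
        1.39351559e+00, -1.50511604e-01]), 'joint_vel': array([ 0.00109277, -0.00182494, -0.00635857,  0.00015279,  0.00102158,
        0.00096524]), 'effort': array([ 5.88708917e-04, -3.83509791e+01, -2.92038077e+01, -2.19605645e-04,
        6.62766994e-03,  2.44376662e-05]), 'tcp_pos': array([ 208.74865967, -535.12994087,  230.3528317 ]), 'ee_rot': array([-3.08565208e+00, -5.80322303e-01,  8.43965632e-05]), 'force': array([ 0.29341236, -0.51208312, -0.09554575]), 'moment': array([-0.02611776,  0.00192728, -0.00762491]), 'grasp_force': 0.0, 'finger_gap': 1.0016839982362584}
```

View pics/side0.png

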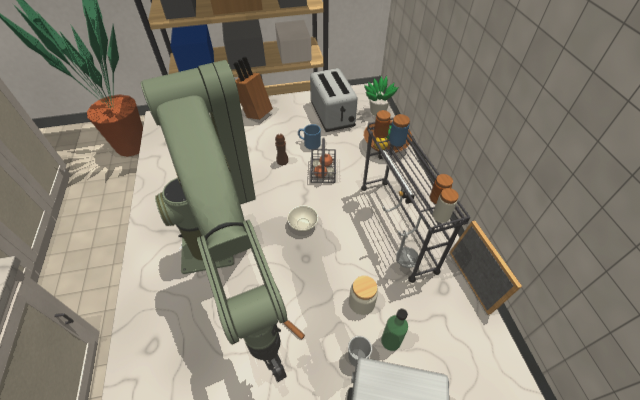

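View pics/top0.png

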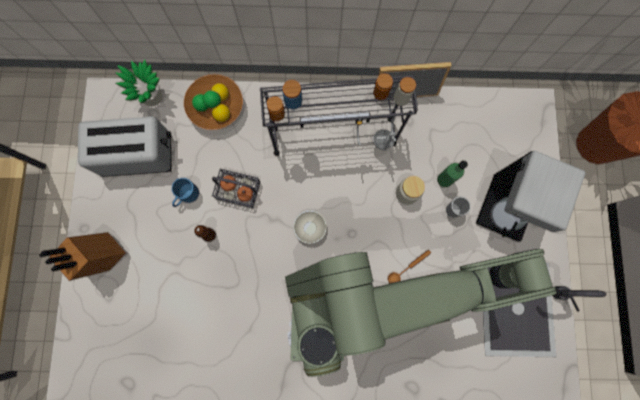

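The side view shows the basket at (322,165), bowl (302,220), mill (281,148), mug (311,136) and the rack from about (365,190) to (440,280), with the hook carrier near (405,195). In the top view the basket is at (237,188) and the rack's front edge runs from (270,125) to (405,115). I'll enlarge both.

```bash
python3 - <<'E'
from h import *
_,s=load('side0');_,t=load('top0')
a=cv2.resize(t[70:215,205:425],(800,527),interpolation=3);cv2.imwrite('pics/ct.png',a[:,:,::-1])
b=cv2.resize(s[95:295,290:490],(600,600),interpolation=3);cv2.imwrite('pics/cs.png',b[:,:,::-1])
E
```

```text
(no output)
```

View pics/ct.png

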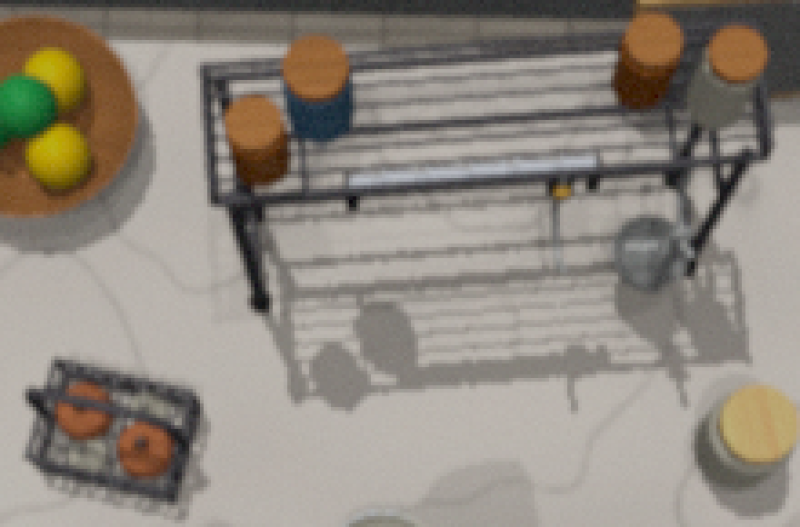

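View pics/cs.png

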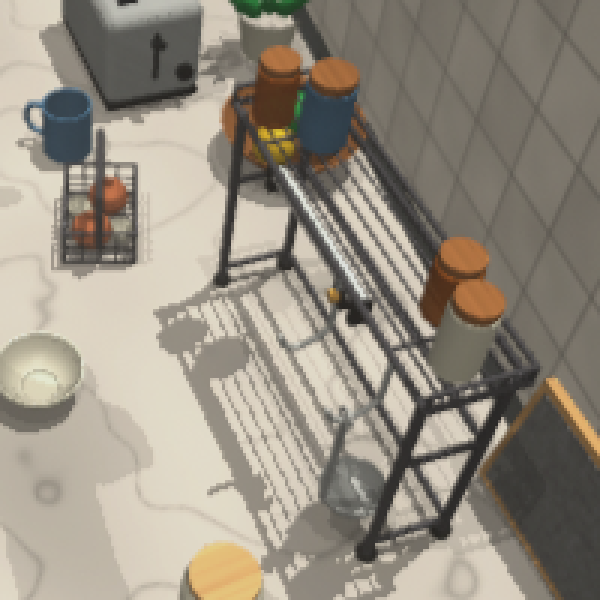

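Crops: in the top crop the handle bar runs (32,397)–(188,433), hook tip is about (557,270), brass knob (560,188), stops (352,200) and (593,183). In the side crop the handle runs (100,132)–(100,252) or so, hook tip (288,342), knob (335,295), front feet (222,282) and (367,553).

```bash
python3 - <<'E'
from h import *
ms,s=load('side0');mt,t=load('top0')
T=lambda u,v:(205+u/3.636,70+v/3.636)
S=lambda u,v:(290+u/3,95+v/3)
np.set_printoptions(precision=1,suppress=True)
def P(n,a,b): print(n,*tri(ray(mt,*T(*a)),ray(ms,*S(*b))))
P('tip',(557,270),(288,342));P('knob',(560,188),(335,295))
P('footL',(260,303),(222,280));P('footR',(690,272),(367,553))
for n,a in(('fL',(222,280)),('fR',(367,553)),('bL',(288,262)),('bR',(440,533))): print(n,plane(ms,*S(*a),4))
print('fLtop',plane(mt,*T(260,303),4))
P('ladlebowl',(648,250),(355,487))
for q in((213,200),(765,155),(205,68),(352,200),(593,183)): print('shelf/top',plane(mt,*T(*q),325))
# basket rim z 66: corners in top
for q in((58,360),(202,400),(178,500),(30,452)): print('rim?',plane(mt,*T(*q),66))
for q in((64,163),(136,163),(136,262),(62,262)): print('side rim z66',plane(ms,*S(*q),66))
for q in((32,397),(188,433)): print('h top z146',plane(mt,*T(*q),140))
for q in((100,132),(100,250)): print('h side',plane(ms,*S(*q),140))
for q in((380,525),): print('bowl',plane(mt,*T(*q),48))
print(plane(mt,310,228,40),plane(ms,302,220,40),plane(mt,205,233,100),plane(mt,185,190,90))
E
```

```text
tip [ 648.2 -127.2  233. ] 8.888578888621987
knob [ 698.5 -123.   300.5] 0.09459296773741774
footL [678.6 172.2  -1.9] 3.777753972444583
footR [ 724.2 -293.5    7.7] 9.811296659860684
fL [678.7 167.7   4. ]
fR [ 730.7 -291.4    4. ]
bL [783.8 181.7   4. ]
bR [ 827.7 -284.     4. ]
fLtop [674.8 171.6   4. ]
ladlebowl [ 721.4 -237.5   72.8] 1.7628415957062737
shelf/top [670.6 185.1 325. ]
shelf/top [ 724.3 -303.4  325. ]
shelf/top [794.6 197.5 325. ]
shelf/top [673.5  63.  325. ]
shelf/top [ 694.3 -149.9  325. ]
rim? [590.5 370.5  66. ]
rim? [551.4 221.1  66. ]
rim? [447.  240.8  66. ]
rim? [493.5 393.1  66. ]
side rim z66 [487.9 394.2  66. ]
side rim z66 [595.2 371.5  66. ]
side rim z66 [549.6 173.9  66. ]
side rim z66 [447.6 195.4  66. ]
h top z146 [533.3 376.9 140. ]
h top z146 [500.5 223.5 140. ]
h side [538.8 369.6 140. ]
h side [490.7 140.1 140. ]
bowl [428.2  36.2  48. ]
[378.4  33.4  40. ] [380.4  27.6  40. ] [345.7 405.2 100. ] [502.6 490.7  90. ]
```

```bash
cat >> h.py <<'E'
from scipy.spatial.transform import Rotation as Ro
O=np.array([660.5,-64.5,0]); TH=0.11
def fr(th): return Ro.from_euler('z',th).as_matrix()
def rk(p): return O+fr(TH)@np.array(p,float)      # rack->world
def rki(p): return fr(TH).T@(np.array(p)-O)
def toolR(th,tau):
    s,c=np.sin(tau),np.cos(tau); return fr(th)@np.array([[0,c,s],[1,0,0],[0,s,-c]])
def go(p,th,taudeg,off=0):  # increments from the current pose; p world TCP; off: p is grasp point if 19
    st=read_state(); R=toolR(th,np.radians(taudeg)); p=np.array(p)-0+R[:,2]*off
    w=(Ro.from_matrix(R)*Ro.from_rotvec(st['ee_rot']).inv()).as_rotvec()
    print('t',round(st['time'],2),'tcp',st['tcp_pos'].round(1),'shift',((p-st['tcp_pos'])/1000).round(4),'turn',(w/np.radians(120)).round(4),'F',st['force'].round(1))
E
python3 - <<'E'
from h import *
go(rk([-120,-45,300]),TH,50)
E
```

```text
t 0.15 tcp [ 208.7 -535.1  230.4] shift [0.3374 0.4127 0.0696] turn [-0.2317 -0.3824  0.5823] F [ 0.3 -0.5 -0.1]
```

move_arm:
  increments:
    - [[0,0,0.06],[0,0,0],1]
    - [[0.03,0.05,0.12],[-0.02,-0.03,0.06],1]
    - [[0.08,0.1,0.12],[-0.05,-0.08,0.13],1]
    - [[0.12,0.15,0.12],[-0.08,-0.13,0.2],1]
    - [[0.16,0.2,0.12],[-0.11,-0.18,0.27],-1]
    - [[0.2,0.25,0.11],[-0.14,-0.23,0.35],-1]
    - [[0.24,0.3,0.1],[-0.17,-0.28,0.43],-1]
    - [[0.29,0.36,0.09],[-0.2,-0.33,0.51],-1]
    - [[0.337,0.413,0.07],[-0.232,-0.382,0.582],-1]
    - [[0.337,0.413,0.07],[-0.232,-0.382,0.582],-1]

```text
time: 1.4
tcp_pos: [545.8, -121.3, 299.8]
ee_rot: [1.618, 1.807, 0.843]
force: [-0.3, 0.3, 0.3]
finger_gap: 0.001
grasp_force: 0.0
```

```bash
python3 - <<'E'
from h import *
go(rk([-120,-45,300]),TH,50)
m,im=snap('wrist','w1')
go(rk([-120,60,300]),TH,50)
E
```

```text
t 1.4 tcp [ 545.8 -121.3  299.8] shift [ 0.0004 -0.0011  0.0002] turn [0.0004 0.0009 0.0002] F [-0.3  0.3  0.3]
t 1.45 tcp [ 546.3 -114.5  296.6] shift [-0.0117  0.0965  0.0034] turn [-0.0027 -0.0008 -0.0047] F [-1.4  2.6 -0.8]
```

View pics/w1.png

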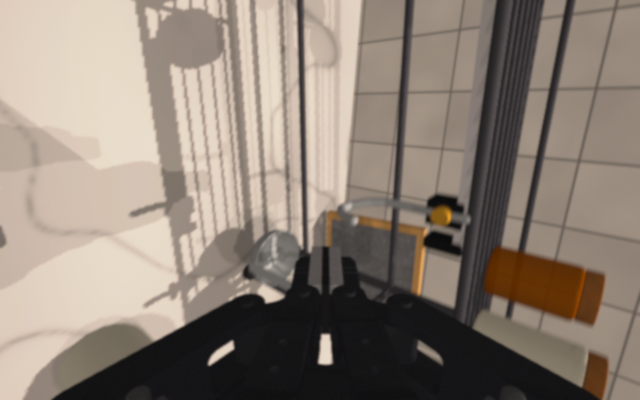

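The wrist view shows the hook end-on: tip (348,210), arc along row ~203 to the stem near (425,207), brass knob (440,214), carrier (445,205), second black stop (440,242), ladle bowl (275,258). I'll take a second, settled view from the left.

```bash
python3 - <<'E'
from h import *
read_camera('wrist');m,im=snap('wrist','w1b');print(read_state()['tcp_pos'],read_state()['joint_vel'].round(3))
go(rk([-120,60,300]),TH,50)
E
```

```text
[ 545.54310603 -119.19513146  298.75434527] [-0.062 -0.019 -0.041 -0.009 -0.     0.004]
t 1.55 tcp [ 545.5 -119.2  298.8] shift [-0.0109  0.1012  0.0012] turn [-0.0011 -0.0009 -0.002 ] F [-0.6 -0.7 -1. ]
```

move_arm:
  increments:
    - [[-0.003,0.03,0.0],[0,0,0],-1]
    - [[-0.007,0.06,0.0],[0,0,0],-1]
    - [[-0.012,0.1,0.0],[0,0,0],-1]
    - [[-0.012,0.1,0.0],[0,0,0],-1]
    - [[-0.012,0.1,0.0],[0,0,0],-1]
    - [[-0.012,0.1,0.0],[0,0,0],-1]

```text
time: 2.3
tcp_pos: [534.2, -24.4, 301.7]
ee_rot: [1.62, 1.804, 0.842]
force: [0.8, 0.1, -1.0]
finger_gap: -0.003
grasp_force: 0.0
```

```bash
python3 - <<'E'
from h import *
m,im=snap('wrist','w2');print(read_state()['tcp_pos'])
_,a=load('w1b')
c=np.hstack([cv2.resize(a[130:290,320:480],(400,400),interpolation=3),cv2.resize(im[90:390,320:620],(400,400),interpolation=3)])
cv2.imwrite('pics/c12.png',c[:,:,::-1])
E
```

```text
[534.15339065 -24.322799   301.55586846]
```

View pics/c12.png

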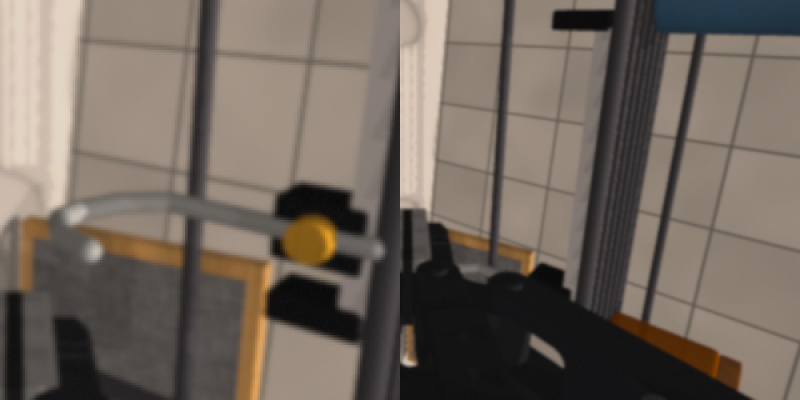

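The left crop (2.5x from (320,130)) shows the hook with its front tip end at crop (92,250), bed front (68,215), knob (308,240) and stem to (375,248). The right crop shows the left stop at full (455,105) with the hook hidden by the fingers. Next I'll go to the pre-push side and view the hook again from there.

```bash
python3 - <<'E'
from h import *
np.set_printoptions(precision=1,suppress=True)
ms,s=load('side0');mt,t=load('top0');m1,_=load('w1b');m2,_=load('w2')
S=lambda u,v:(290+u/3,95+v/3)
k=ray(m1,320+308/2.5,130+240/2.5)
for n,q in(('side',ray(ms,*S(335,295))),('top',ray(mt,205+560/3.636,70+188/3.636))):
    p,e=tri(k,q);print('knob',n,rki(p),e)
def inplane(m,u,v,y):
    o,d=ray(m,u,v);o=rki(o);d=fr(TH).T@d;return o+d*(y-o[1])/d[1]
for y in(-58,-62,-66):
  print(y,'tip',inplane(m1,320+92/2.5,130+250/2.5,y),'front',inplane(m1,320+68/2.5,130+215/2.5,y),'knob',inplane(m1,320+308/2.5,130+240/2.5,y),'tipS',inplane(ms,*S(288,342),y))
go(rk([-70,-107,275]),TH,60)
E
```

```text
knob side [ 31.4 -62.3 300.8] 0.37245681709830764
knob top [ 31.1 -62.2 301. ] 0.14575102283750055
-58 tip [-32.8 -58.  256.3] front [-10.4 -58.  230.4] knob [ 20.1 -58.  304.8] tipS [-12.5 -58.  229. ]
-62 tip [-24.3 -62.  250.5] front [ -1.  -62.  223.5] knob [ 30.9 -62.  301.1] tipS [-15.2 -62.  234.9]
-66 tip [-15.8 -66.  244.8] front [  8.5 -66.  216.7] knob [ 41.6 -66.  297.5] tipS [-17.8 -66.  240.9]
t 2.35 tcp [534.2 -24.3 301.6] shift [ 0.1 -0.2 -0. ] turn [ 0.  -0.1  0. ] F [ 0.5  0.4 -0.3]
```

```bash
python3 - <<'E'
from h import *
go(rk([-70,-107,275]),TH,60)
E
```

```text
t 2.35 tcp [534.2 -24.3 301.6] shift [ 0.0685 -0.1542 -0.0266] turn [ 0.0094 -0.082   0.0018] F [ 0.5  0.4 -0.3]
```

move_arm:
  increments:
    - [[0,-0.05,0],[0,0,0],-1]
    - [[0,-0.1,0],[0,0,0],-1]
    - [[0.01,-0.154,-0.02],[0.009,-0.082,0.002],-1]
    - [[0.04,-0.154,-0.027],[0.009,-0.082,0.002],-1]
    - [[0.068,-0.154,-0.027],[0.009,-0.082,0.002],-1]
    - [[0.068,-0.154,-0.027],[0.009,-0.082,0.002],-1]
    - [[0.068,-0.154,-0.027],[0.009,-0.082,0.002],-1]

```text
time: 3.22
tcp_pos: [601.5, -177.1, 274.1]
ee_rot: [1.506, 1.687, 0.972]
force: [0.1, 0.3, 0.3]
finger_gap: 0.002
grasp_force: 0.0
```

```bash
python3 - <<'E'
from h import *
m,im=snap('wrist','w3');print(rki(read_state()['tcp_pos']))
m1,a=load('w1b')
c=np.hstack([cv2.resize(im,(640,400))])
cv2.imwrite('pics/c3.png',c[:,:,::-1])
go(rk([36,-107,262]),TH,60)
E
```

```text
[ -71.08732318 -105.26058126  274.33000062]
t 3.27 tcp [ 601.4 -176.9  274.3] shift [ 0.1066  0.01   -0.0123] turn [ 0.0007 -0.0001 -0.0012] F [-0.2  0.3  0.4]
```

View pics/w3.png

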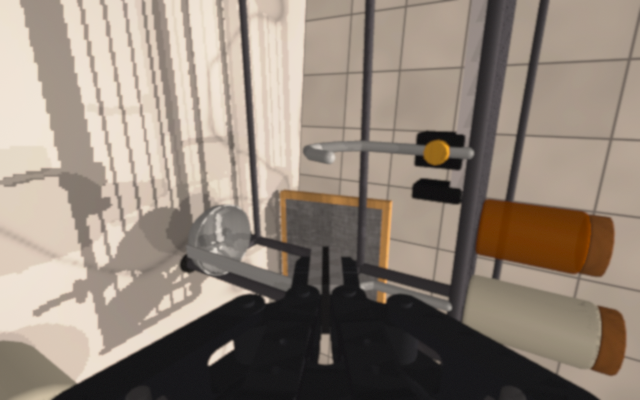

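Tip at (330,157), knob at (436,152), stop block at (437,190), with the fingers between the hook and the ladle. Next I enter beside the stem.

move_arm:
  increments:
    - [[0.0,0.0,-0.022],[0,0,0],-1]
    - [[0.04,0.004,-0.022],[0,0,0],-1]
    - [[0.08,0.008,-0.022],[0,0,0],-1]
    - [[0.112,0.01,-0.022],[0,0,0],-1]
    - [[0.112,0.01,-0.022],[0,0,0],-1]
    - [[0.112,0.01,-0.022],[0,0,0],-1]

```text
time: 4.03
tcp_pos: [713.0, -166.5, 252.3]
ee_rot: [1.506, 1.688, 0.973]
force: [0.0, 0.7, 0.3]
finger_gap: 0.001
grasp_force: 0.0
```

```bash
python3 - <<'E'
from h import *
np.set_printoptions(precision=1,suppress=True)
m1,_=load('w1b');m3,_=load('w3');ms,_=load('side0')
print('tip',[rki(tri(ray(m1,356.8,230),ray(m3,330,157))[0]),tri(ray(m1,356.8,230),ray(m3,330,157))[1]],'knob',rki(tri(ray(m1,443.2,226),ray(m3,436,152))[0]))
def inplane(m,u,v,y):
    o,d=ray(m,u,v);o=rki(o);d=fr(TH).T@d;return o+d*(y-o[1])/d[1]
print(inplane(m3,330,157,-62.3),inplane(m3,310,152,-62.3),inplane(m3,436,152,-62.3),inplane(m1,356.8,230,-62.3))
print(rki(read_state()['tcp_pos']),read_state()['force'])
E
```

```text
tip [array([-27.7, -60.4, 252.7]), np.float64(0.3201249911447324)] knob [ 26.6 -60.4 302.5]
[-16.7 -62.3 246.3] [ -4.4 -62.3 223.4] [ 41.2 -62.3 299.5] [-23.7 -62.3 250.1]
[  41.  -107.2  252.3] [0.  0.7 0.3]
```

move_arm:
  increments:
    - [[-0.002,0.02,0],[0,0,0],-1]
    - [[-0.0033,0.03,0],[0,0,0],-1]
    - [[-0.0055,0.05,0],[0,0,0],-1]
    - [[-0.0077,0.07,0],[0,0,0],-1]
    - [[-0.01,0.09,0],[0,0,0],-1]
    - [[-0.012,0.11,0],[0,0,0],-1]
    - [[-0.0144,0.13,0],[0,0,0],-1]
    - [[-0.0166,0.15,0],[0,0,0],-1]
    - [[-0.0188,0.17,0],[0,0,0],-1]
    - [[-0.0188,0.17,0],[0,0,0],-1]

```text
time: 5.28
tcp_pos: [694.4, 6.3, 252.3]
ee_rot: [1.504, 1.691, 0.976]
force: [0.3, 0.5, 0.3]
finger_gap: 0.001
grasp_force: 0.0
```

```bash
python3 - <<'E'
from h import *
st=read_state();print(rki(st['tcp_pos']),st['force'])
E
```

```text
[ 41.48595709  66.62957565 252.25788003] [0.29905989 0.49233122 0.27865967]
```

move_arm:
  increments:
    - [[-0.0004,0.004,0],[0,0,0],-1]
    - [[-0.0009,0.008,0],[0,0,0],-1]
    - [[-0.0013,0.012,0],[0,0,0],-1]

```text
time: 5.65
tcp_pos: [693.9, 14.5, 252.3]
ee_rot: [1.507, 1.686, 0.972]
force: [0.3, -2.7, 0.1]
finger_gap: 0.002
grasp_force: 0.0
```

move_arm:
  increments:
    - [[-0.0003,0.003,0],[0,0,0],-1]
    - [[-0.0006,0.005,0],[0,0,0],-1]

```text
time: 5.9
tcp_pos: [693.2, 20.2, 252.3]
ee_rot: [1.506, 1.687, 0.973]
force: [-0.5, -2.9, 0.3]
finger_gap: -0.004
grasp_force: 0.0
```

move_arm:
  increments:
    - [[-0.0003,0.003,0],[0,0,0],-1]
    - [[-0.0003,0.003,0],[0,0,0],-1]

```text
time: 6.15
tcp_pos: [692.8, 23.6, 252.3]
ee_rot: [1.506, 1.688, 0.973]
force: [0.0, -2.6, 0.5]
finger_gap: 0.001
grasp_force: 0.0
```

move_arm:
  increments:
    - [[-0.0003,0.003,0],[0,0,0],-1]
    - [[-0.0003,0.003,0],[0,0,0],-1]

```text
time: 6.4
tcp_pos: [692.5, 26.6, 252.3]
ee_rot: [1.506, 1.688, 0.973]
force: [0.6, -2.8, -0.5]
finger_gap: -0.002
grasp_force: 0.0
```

move_arm:
  increments:
    - [[-0.0003,0.003,0],[0,0,0],-1]
    - [[-0.0003,0.003,0],[0,0,0],-1]

```text
time: 6.65
tcp_pos: [692.4, 28.1, 252.3]
ee_rot: [1.506, 1.686, 0.97]
force: [-0.4, -6.0, 0.3]
finger_gap: 0.002
grasp_force: 0.0
```

move_arm:
  increments:
    - [[-0.0002,0.002,0],[0,0,0],-1]
    - [[-0.0002,0.002,0],[0,0,0],-1]

```text
time: 6.9
tcp_pos: [692.3, 28.6, 252.2]
ee_rot: [1.507, 1.684, 0.967]
force: [-0.5, -8.8, -0.8]
finger_gap: -0.005
grasp_force: 0.1
```

```bash
python3 - <<'E'
from h import *
st=read_state();print(rki(st['tcp_pos']),st['force'])
E
```

```text
[ 41.83229556  89.07731735 252.20940454] [-0.54587839 -8.75669269 -0.79422951]
```

move_arm:
  increments:
    - [[0.0018,-0.016,0],[0,0,0],-1]
    - [[0.0035,-0.032,0],[0,0,0],-1]
    - [[-0.03,-0.036,0.005],[0,0,0],-1]
    - [[-0.07,-0.04,0.012],[0,0,0],-1]
    - [[-0.11,-0.045,0.022],[0,0,0],-1]
    - [[-0.11,-0.045,0.022],[0,0,0],-1]
    - [[-0.11,-0.045,0.022],[0,0,0],-1]

```text
time: 7.78
tcp_pos: [582.5, -14.2, 275.0]
ee_rot: [1.505, 1.686, 0.973]
force: [1.1, -0.4, -0.8]
finger_gap: -0.006
grasp_force: 0.0
```

```bash
python3 - <<'E'
from h import *
m,im=snap('wrist','w4');print(rki(read_state()['tcp_pos']),proj(m,rk([31,104,301])))
snap('side','side4')
go(rk([-120,105,300]),TH,50)
E
```

```text
[-71.7575399   58.67142472 274.6978608 ] (np.float64(434.1496640493094), np.float64(150.26266279260474))
t 7.88 tcp [582.8 -13.9 274.4] shift [-0.0531  0.0406  0.0256] turn [-0.009   0.0827 -0.0015] F [0.  0.7 0.2]
```

move_arm:
  increments:
    - [[-0.026,0.02,0.013],[-0.005,0.041,-0.001],-1]
    - [[-0.053,0.041,0.026],[-0.009,0.083,-0.002],-1]
    - [[-0.053,0.041,0.026],[-0.009,0.083,-0.002],-1]
    - [[-0.053,0.041,0.026],[-0.009,0.083,-0.002],-1]
    - [[-0.053,0.041,0.026],[-0.009,0.083,-0.002],-1]

```text
time: 8.5
tcp_pos: [529.4, 27.6, 299.4]
ee_rot: [1.621, 1.809, 0.843]
force: [-0.8, -0.2, -0.1]
finger_gap: -0.001
grasp_force: 0.0
```

```bash
python3 - <<'E'
from h import *
m5,im5=snap('wrist','w5');print(rki(read_state()['tcp_pos']))
m4,im4=load('w4')
a=cv2.resize(im4[90:240,270:490],(660,450),interpolation=3)[:,:400] if 0 else cv2.resize(im4[100:220,290:490],(400,240),interpolation=3)
b=cv2.resize(im5[160:280,300:500],(400,240),interpolation=3)
big=np.vstack([cv2.resize(im4[120:195,290:490],(800,300),interpolation=3),cv2.resize(im5[185:260,310:510],(800,300),interpolation=3)])
cv2.imwrite('pics/c45.png',big[:,:,::-1])
def knob(im):
    h=cv2.cvtColor(im,cv2.COLOR_RGB2HSV); k=cv2.inRange(h,(18,150,120),(32,255,255)); k[:,:390]=0;k[:,480:]=0
    n,l,s,c=cv2.connectedComponentsWithStats(k); i=1+np.argmax(s[1:,4]); return c[i],s[i,4]
k4,k5=knob(im4),knob(im5);m1,i1=load('w1b');m3,i3=load('w3');k1,k3=knob(i1),knob(i3);print(k4,k5,k1,k3)
print('knob home',rki(tri(ray(m4,*k4[0]),ray(m5,*k5[0]))[0]),'old',rki(tri(ray(m1,*k1[0]),ray(m3,*k3[0]))[0]))
ms,s4=load('side4');k=None
h=cv2.cvtColor(s4,cv2.COLOR_RGB2HSV);kk=cv2.inRange(h,(15,120,90),(32,255,255));kk[:170]=0;kk[215:]=0;kk[:,:370]=0;kk[:,420:]=0;print(np.argwhere(kk).mean(0) if kk.any() else 0, proj(ms,rk([31,104,301])))
E
```

```text
[-120.47199153  105.69018116  298.85771866]
(array([435.35      , 151.43636364]), np.int32(440)) (array([443.60740741, 202.08518519]), np.int32(270)) (array([443.98534799, 226.02564103]), np.int32(273)) (array([436.46038544, 151.93576017]), np.int32(467))
knob home [ 28.40932086 103.56747181 302.42795156] old [ 27.50603474 -60.492831   302.69717292]
0 (np.float64(381.0608953430363), np.float64(159.37175836637152))
```

View pics/c45.png

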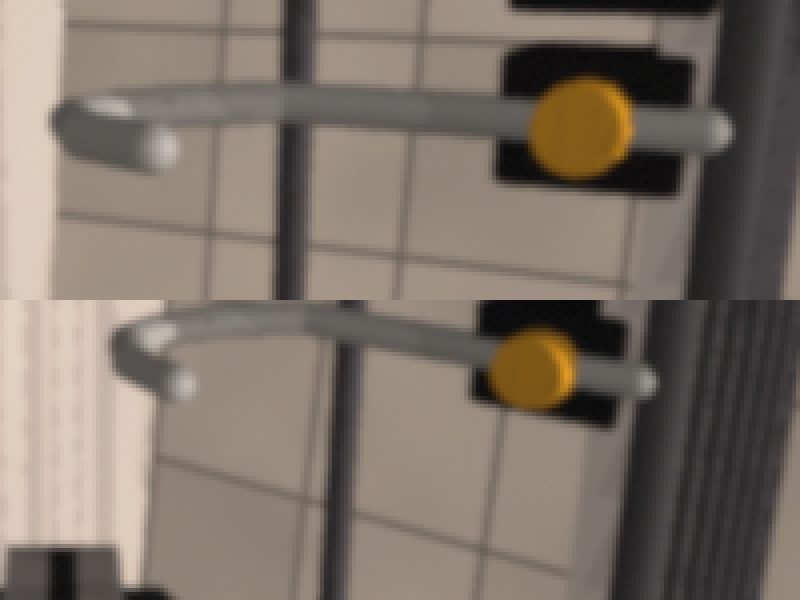

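Top panel (w4, 4x from (290,120)): tip end (162,150), knob (580,130), stem's upper end (722,132), with the carrier against the stop block. Bottom panel (w5, from (310,185)): tip end (182,85), stem end (647,83).

```bash
python3 - <<'E'
from h import *
np.set_printoptions(precision=1,suppress=True)
m4,_=load('w4');m5,_=load('w5')
for n,a,b in(('tip',(330.5,157.5),(355.5,206.2)),('stemtop',(470.5,153),(471.75,205.75))): print(n,rki(tri(ray(m4,*a),ray(m5,*b))[0]),tri(ray(m4,*a),ray(m5,*b))[1])
def inplane(m,u,v,y):
    o,d=ray(m,u,v);o=rki(o);d=fr(TH).T@d;return o+d*(y-o[1])/d[1]
for m,q in((m4,(330.5,157.5)),(m5,(355.5,206.2))):print(inplane(m,*q,103.7))
ms,s=load('side0');mt,t=load('top0')
# basket view: camera above basket, tau 40 aligned with basket (yaw -0.256)
c=np.array([519,303,150]);X=fr(-.256)
go(c+X@[-60,-26,110],-.256,40)
E
```

```text
tip [-26.5 103.  252.5] 0.19836434930202632
stemtop [ 32.1 103.7 323.7] 0.10778997976609911
[-30.4 103.7 254.7]
[-28.1 103.7 253.5]
t 8.55 tcp [529.2  27.3 298.9] shift [-0.1  0.3 -0. ] turn [ 0.   0.1 -0.2] F [ 0.1  0.2 -0.9]
```

```bash
python3 - <<'E'
from h import *
c=np.array([519,303,150]);X=fr(-.256)
go(c+X@[-60,-26,110],-.256,40)
E
```

```text
t 8.55 tcp [529.2  27.3 298.9] shift [-0.0748  0.2657 -0.0389] turn [ 0.0056  0.0825 -0.1739] F [ 0.1  0.2 -0.9]
```

move_arm:
  increments:
    - [[-0.03,0.04,0.0],[0.001,0.01,-0.03],1]
    - [[-0.05,0.09,0.0],[0.002,0.03,-0.06],1]
    - [[-0.06,0.14,-0.01],[0.003,0.04,-0.09],1]
    - [[-0.07,0.19,-0.02],[0.004,0.06,-0.12],1]
    - [[-0.075,0.23,-0.03],[0.005,0.07,-0.15],1]
    - [[-0.075,0.266,-0.039],[0.006,0.083,-0.174],1]
    - [[-0.075,0.266,-0.039],[0.006,0.083,-0.174],1]
    - [[-0.075,0.266,-0.039],[0.006,0.083,-0.174],1]
    - [[-0.075,0.266,-0.039],[0.006,0.083,-0.174],1]

```text
time: 9.68
tcp_pos: [453.2, 296.3, 258.4]
ee_rot: [2.001, 1.555, 0.558]
force: [-1.2, -0.5, 0.1]
finger_gap: 0.997
grasp_force: 0.0
```

```bash
python3 - <<'E'
from h import *
m,im=snap('wrist','w6');print(read_state()['tcp_pos'],read_state()['joint_positions'].round(2),read_state()['finger_gap'])
c=np.array([519,303,0]);X=fr(-.256)
for p in([0,-75,100],[0,-50,146],[0,0,150],[0,50,146]):print(np.round(proj(m,c+X@p)))
E
```

```text
[453.35620365 294.32031819 258.68877612] [ 0.73 -0.06  1.93 -0.7   0.98  1.3 ] 0.999182397934217
[272. 234.]
[298. 223.]
[299. 169.]
[295. 106.]
```

View pics/w6.png

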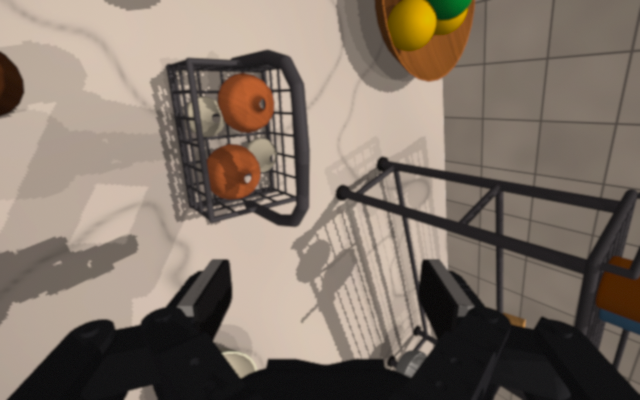

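The handle's level bar runs from the upper bend at about (291,85) to the lower bend at (302,205) in w6, with its outer legs at (270,55) and (285,218). The basket rim's left edge is (170,65)–(205,218). I'll extract the bar line by mask and triangulate it.

```bash
python3 - <<'E'
from h import *
np.set_printoptions(precision=1,suppress=True)
m,im=snap('wrist','w6b'); mt,t=load('top0');ms,s=load('side0')
g=im.max(2); 
pts=[]
for v in range(70,225,5):
    r=np.where(g[v,284:318]<85)[0]+284
    if len(r): pts.append((v,r.min(),r.max(),r.mean().round(1)))
print([tuple(map(float,p)) for p in pts])
for u,v in((291,85),(302,205),(301,145)): print('w6 z148',plane(m,u,v,148))
for u,v in((308,140),): print(u)
# top bar: dark rows per column along the handle
gt=t.max(2)
for u in range(214,258,4):
    r=np.where(gt[175:195,u]<75)[0]+175; print('top',u,r)
E
```

```text
[(70.0, 284.0, 295.0, 289.5), (75.0, 285.0, 298.0, 291.5), (80.0, 287.0, 300.0, 293.5), (85.0, 289.0, 301.0, 295.0), (90.0, 290.0, 301.0, 295.5), (95.0, 290.0, 302.0, 296.0), (100.0, 291.0, 302.0, 296.5), (105.0, 291.0, 303.0, 297.0), (110.0, 291.0, 303.0, 297.0), (115.0, 292.0, 303.0, 297.5), (120.0, 292.0, 304.0, 298.0), (125.0, 293.0, 304.0, 298.5), (130.0, 293.0, 305.0, 299.0), (135.0, 293.0, 305.0, 299.0), (140.0, 293.0, 306.0, 299.5), (145.0, 294.0, 306.0, 300.0), (150.0, 294.0, 306.0, 300.0), (155.0, 293.0, 306.0, 299.5), (160.0, 295.0, 306.0, 300.5), (165.0, 295.0, 306.0, 300.5), (170.0, 295.0, 306.0, 300.5), (175.0, 293.0, 306.0, 299.5), (180.0, 296.0, 306.0, 301.0), (185.0, 296.0, 306.0, 301.0), (190.0, 284.0, 306.0, 299.6), (195.0, 290.0, 306.0, 298.0), (200.0, 284.0, 306.0, 299.6), (205.0, 295.0, 305.0, 300.0), (210.0, 292.0, 303.0, 297.5), (215.0, 284.0, 300.0, 292.0), (220.0, 284.0, 298.0, 291.0)]
w6 z148 [531.3 365.7 148. ]
w6 z148 [514.5 267.7 148. ]
w6 z148 [527.8 318.4 148. ]
308
top 214 [178 179 180 181]
top 218 [177 178 183 184 185 186 187 188 189 190 191]
top 222 [175 176 177 178]
top 226 [180 181]
top 230 [181]
top 234 [175]
top 238 [175 176]
top 242 [176 177]
top 246 [176 177 185]
top 250 [178 179 186 187]
top 254 [179 180 188 189 190 191 192 193 194]
```

```bash
python3 - <<'E'
from h import *
np.set_printoptions(precision=1,suppress=True)
m,im=load('w6b'); mt,t=load('top0');ms,s=load('side0')
o1,a=ray(mt,226,180.7);_,b=ray(mt,250,186.6);n=np.cross(a,b)
for u,v in((297,110),(300,147),(301,185)):
    o,d=ray(m,u,v);print('tri',o+d*(n@(o1-o))/(n@d))
for z in(140,150):
  A,B,C=[plane(m,*q,z) for q in((295,86),(300.3,204),(300,147))];e=A-B;print(z,A,B,C,np.linalg.norm(e),np.arctan2(-e[0],e[1]))
for f,M in(('side',ms),('top',mt)):
  for p in((531,366,146),(515,268,146),(524,318,150)):print(f,proj(M,p))
gs=s.max(2)
for v in range(134,186,4): print(v,(np.where(gs[v,312:335]<80)[0]+312).tolist())
print(read_state()['tcp_pos'])
E
```

```text
tri [529.8 346.9 150.7]
tri [522.9 318.9 153.3]
tri [515.9 287.5 152.1]
140 [540.3 363.2 140. ] [517.8 265.  140. ] [531.5 314.5 140. ] 100.75183857156415 -0.2253645446287004
150 [533.4 364.4 150. ] [511.9 270.5 150. ] [525.1 317.8 150. ] 96.33487349276088 -0.22536454462870092
side (np.float64(321.7536507331541), np.float64(138.744682653053))
side (np.float64(322.74825907464935), np.float64(154.5463915975592))
side (np.float64(322.4201420878591), np.float64(145.60459351711984))
top (np.float64(216.4629186109372), np.float64(179.4846486470205))
top (np.float64(244.04055901303354), np.float64(184.46348169090075))
top (np.float64(229.7611735097061), np.float64(181.42931068930727))
134 [319]
138 [313, 314, 315, 316, 317, 318, 319]
142 [313, 314, 315, 316, 317, 318, 319]
146 [315, 316, 317, 318]
150 []
154 []
158 [312]
162 [322, 323, 334]
166 [312, 322, 323, 328, 329]
170 [322, 323]
174 [322, 323, 334]
178 [317, 322, 323, 328, 329, 331, 332, 333, 334]
182 [316, 317, 322, 328, 329, 331, 333, 334]
[453.6 293.  259.1]
```

```bash
python3 - <<'E'
from h import *
m,im=load('w6b'); mt,t=load('top0');ms,s=load('side0')
for M,I in((m,im),):
  pass
W=cv2.resize(im[40:240,155:325],(510,600),interpolation=3)
T=cv2.resize(t[162:217,205:265],(290,266),interpolation=3)
S=cv2.resize(s[130:192,300:350],(290,360),interpolation=3)
c=np.hstack([W,np.vstack([T,S])[:600]])
c=c[:600,:800];cv2.imwrite('pics/mont.png',c[:,:,::-1])
print(T.shape,S.shape,c.shape)
E
```

```text
(266, 290, 3) (360, 290, 3) (600, 800, 3)
```

View pics/mont.png

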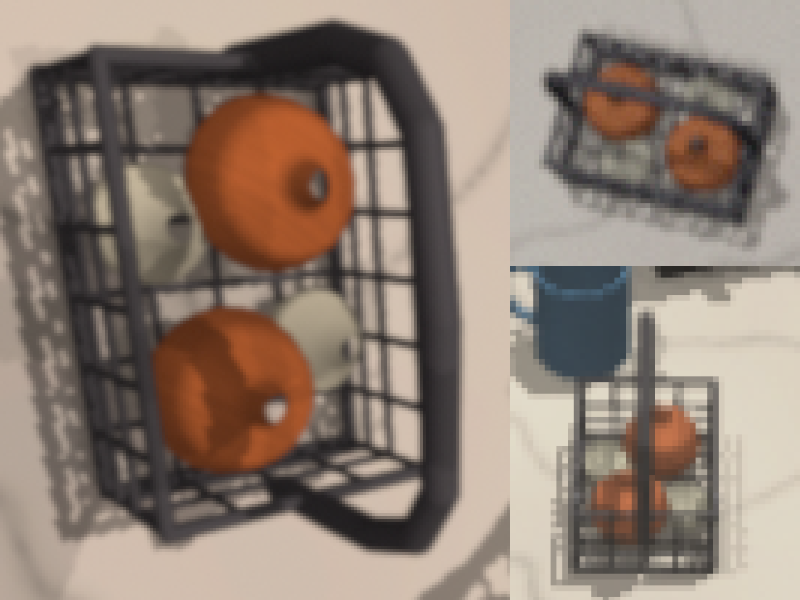

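The montage is clear. The wrist panel (3x from (155,40)) gives the level bar from (428,128) to (443,490), and rim corners (98,50) and (165,530). The top panel (4.83x from (205,162)) and side panel give all four rim corners, plus handle ends at top (213.7,179) and (255.7,191).

```bash
python3 - <<'E'
from h import *
np.set_printoptions(precision=1,suppress=True)
m,im=load('w6b'); mt,t=load('top0');ms,s=load('side0')
def rep(n,M,qs,z):
    P=np.array([plane(M,*q,z) for q in qs]);print(n,z,P[:,:2].tolist() and P[:,:2].round(1).tolist(),'mean',P.mean(0))
for z in(60,66):
  rep('top rim',mt,((220.5,169.9),(259.9,179.6),(253.7,206.5),(213.7,196.2)),z)
  rep('side rim',ms,((312,149.7),(335.3,149.7),(334.5,182.8),(311.7,182.8)),z)
  rep('w6 rim L',m,((187.7,56.7),(210,216.7)),z)
  rep('w6 rimends',m,((235,60.7),(250,203.3)),z)
for z in(110,146): rep('top h ends',mt,((213.7,179),(255.7,191)),z)
# triangulated handle ends top vs w6
print(tri(ray(mt,213.7,179),ray(m,155+360/3,40+38/3)),tri(ray(mt,255.7,191),ray(m,155+415/3,40+540/3)))
print('far end w6+side',tri(ray(ms,323.3,138.4),ray(m,155+360/3,40+38/3)))
E
```

```text
top rim 60 [[588.6, 373.4], [554.4, 224.4], [451.8, 242.8], [487.6, 392.4]] mean [520.6 308.2  60. ]
side rim 60 [[491.5, 397.5], [596.1, 375.4], [546.9, 177.3], [452.2, 197.2]] mean [521.7 286.9  60. ]
w6 rim L 60 [[492.3, 401.1], [459.3, 257.3]] mean [475.8 329.2  60. ]
w6 rimends 60 [[534.3, 390.3], [503.7, 251.3]] mean [519.  320.8  60. ]
top rim 66 [[587.1, 372.0], [552.9, 223.6], [450.8, 242.0], [486.4, 391.0]] mean [519.3 307.1  66. ]
side rim 66 [[490.4, 391.2], [594.5, 369.1], [545.5, 172.1], [451.4, 191.9]] mean [520.5 281.1  66. ]
w6 rim L 66 [[490.2, 400.9], [457.8, 259.9]] mean [474.  330.4  66. ]
w6 rimends 66 [[531.4, 390.3], [501.4, 254.0]] mean [516.4 322.1  66. ]
top h ends 110 [[541.1, 384.5], [499.9, 231.0]] mean [520.5 307.7 110. ]
top h ends 146 [[532.6, 375.8], [492.3, 225.9]] mean [512.4 300.9 146. ]
(array([542.2, 386.7, 115.1]), np.float64(7.8401697015011)) (array([509.6, 235.2, 113.4]), np.float64(22.137248102432235))
far end w6+side (array([541.7, 390.5, 123.4]), np.float64(3.62630956174985))
```

```bash
python3 - <<'E'
from h import *
np.set_printoptions(precision=1,suppress=True)
m,im=load('w6b'); mt,t=load('top0');ms,s=load('side0')
print('FL',plane(m,343,192,4),proj(m,rk([46,232,4])),proj(mt,rk([46,232,4])),proj(ms,rk([46,232,4])))
print('BL',plane(m,383,163,4),proj(m,rk([147,232,4])),proj(ms,rk([147,232,4])))
V=np.array(m['view']);R=V[:3,:3];st=read_state();Rt=Ro.from_rotvec(st['ee_rot']).as_matrix()
cp=-R.T@V[:3,3];print('cam in tool',Rt.T@(cp-st['tcp_pos']),(R@Rt).round(3))
m0,_=load('wrist0');R0=Ro.from_rotvec([-3.08565208,-0.580322303,0]).as_matrix();V0=np.array(m0['view']);print(R0.T@(-V0[:3,:3].T@V0[:3,3]-[208.7,-535.1,230.35]),(V0[:3,:3]@R0).round(3))
E
```

```text
FL [679.8 172.2   4. ] (np.float64(343.52044505963755), np.float64(192.33116260373603)) (np.float64(276.6796625642067), np.float64(151.87870327228188)) (np.float64(364.24546954273), np.float64(187.68323645209912))
BL [780.3 183.6   4. ] (np.float64(383.3877158773394), np.float64(163.53193294738176)) (np.float64(385.3828633850594), np.float64(182.34425139841025))
cam in tool [  76.5   -0.6 -142.9] [[ 0.   1.   0. ]
 [ 1.  -0.   0.3]
 [ 0.3  0.  -1. ]]
[  75.4   -0.2 -142.7] [[ 0.   1.   0. ]
 [ 1.  -0.   0.3]
 [ 0.3  0.  -1. ]]
```

```bash
python3 - <<'E'
from h import *
np.set_printoptions(precision=1,suppress=True)
m,im=load('w6b'); mt,t=load('top0');ms,s=load('side0')
_,s4=load('side4'); mt7,t7=snap('top','top7'); ms7,s7=snap('side','side7')
b=(slice(130,192),slice(300,350)); print('side diff',np.abs(s[b].astype(int)-s4[b]).mean(),np.abs(s[b].astype(int)-s7[b]).mean())
b=(slice(165,215),slice(208,264)); print('top diff',np.abs(t[b].astype(int)-t7[b]).mean())
c=np.array([520,307,0]);X=fr(-.235)
for p in([-55,75,66],[-55,-75,66],[0,75,66],[0,-75,66],[0,50,146],[0,-50,146]):print(p,*[np.round(proj(M,c+X@p),1) for M in(m,mt,ms)])
E
```

```text
side diff 35.42967741935484 3.88
top diff 21.171190476190475
[-55, 75, 66] [184.3  68.4] [213.2 196.8] [310.5 149.7]
[-55, -75, 66] [206.4 231.9] [252.3 206.9] [308.8 173.6]
[0, 75, 66] [244.1  71.1] [217.5 182.8] [322.6 149.9]
[0, -75, 66] [256.2 218.8] [256.5 192.8] [321.5 173.8]
[0, 50, 146] [292.9  98.2] [219.4 179.4] [322.4 140.3]
[0, -50, 146] [297.6 216.6] [246.7 186.4] [321.7 156.3]
```

```bash
python3 - <<'E'
from h import *
np.set_printoptions(precision=1,suppress=True)
out=[]
for n,b in(('side',(130,192,300,350)),('top',(162,217,205,265))):
    A=load(n+'0')[1];B=load(n+'7')[1]
    tm=A[b[0]:b[1],b[2]:b[3]];r=cv2.matchTemplate(B[b[0]-15:b[1]+15,b[2]-15:b[3]+15],tm,cv2.TM_CCOEFF_NORMED);print(n,r.max(),np.unravel_index(r.argmax(),r.shape))
# onion blobs in each view
def onions(im,b):
    h=cv2.cvtColor(im[b[0]:b[1],b[2]:b[3]],cv2.COLOR_RGB2HSV);k=cv2.inRange(h,(4,110,60),(14,255,255))
    n,l,s,c=cv2.connectedComponentsWithStats(k);return [(c[i]+[b[2],b[0]],s[i,4]) for i in range(1,n) if s[i,4]>15]
mt,t=load('top0');ms,s=load('side0');m,w=load('w6b')
ot,os_,ow=onions(t,(162,217,205,265)),onions(s,(130,192,300,350)),onions(w,(40,240,155,325));print(ot,os_,ow,sep='\n')
for z in(45,):
  print(*[[plane(M,*o[0],z) for o in q] for M,q in((mt,ot),(ms,os_),(m,ow))],sep='\n')
E
```

```text
side 0.9921829 (np.int64(15), np.int64(15))
top 0.6851078 (np.int64(15), np.int64(15))
[(array([229. , 177.2]), np.int32(33)), (array([226.9, 185.5]), np.int32(108)), (array([244.6, 193.3]), np.int32(177))]
[(array([327.7, 159.7]), np.int32(70)), (array([317.8, 168.7]), np.int32(41))]
[(array([244.3, 100.2]), np.int32(2579)), (array([231.4, 169.8]), np.int32(2330))]
[array([564.9, 343.2,  45. ]), array([532.6, 349. ,  45. ]), array([504.2, 281.5,  45. ])]
[array([551.7, 333.6,  45. ]), array([496.7, 287.7,  45. ])]
[array([539.2, 352.5,  45. ]), array([501.7, 289. ,  45. ])]
```

```bash
python3 - <<'E'
from h import *
c=np.array([522,311,0]);X=fr(-.225);g=c+X@[0,-26,149]
R=toolR(-.225,np.radians(40))
go(g-R[:,2]*80,-.225,40,19); go(g,-.225,40,19)
E
```

```text
t 9.88 tcp [454.1 291.9 260.2] shift [ 0.0239  0.0025 -0.0645] turn [ 0.001  -0.0007  0.0158] F [ 0.2 -0.2 -1. ]
t 9.88 tcp [454.1 291.9 260.2] shift [ 0.0741 -0.0089 -0.1258] turn [ 0.001  -0.0007  0.0158] F [ 0.2 -0.2 -1. ]
```

move_arm:
  increments:
    - [[0.012,0.001,-0.03],[0,0,0.008],1]
    - [[0.024,0.0025,-0.0645],[0.001,0,0.016],1]
    - [[0.04,-0.001,-0.084],[0.001,0,0.016],1]
    - [[0.055,-0.0045,-0.103],[0.001,0,0.016],1]
    - [[0.066,-0.007,-0.116],[0.001,0,0.016],1]
    - [[0.074,-0.009,-0.126],[0.001,0,0.016],1]
    - [[0.074,-0.009,-0.126],[0.001,0,0.016],1]

```text
time: 10.75
tcp_pos: [528.3, 283.4, 134.7]
ee_rot: [1.983, 1.581, 0.576]
force: [-1.5, -0.1, -0.7]
finger_gap: 1.001
grasp_force: 0.0
```

```bash
python3 - <<'E'
from h import *
np.set_printoptions(precision=2,suppress=True)
m,im=snap('wrist','w8')
c=np.array([522,311,0]);X=fr(-.225)
st=read_state();R=Ro.from_rotvec(st['ee_rot']).as_matrix();print(st['tcp_pos'],st['force'])
for p in([0,-50,146],[0,0,150],[0,50,146]):print(p,np.round(proj(m,c+X@p),1))
g=im.max(2)
for v in range(10,260,15):
    r=np.where(g[v,230:420]<75)[0]+230
    print(v,r.min() if len(r) else 0,r.max() if len(r) else 0,len(r))
E
```

```text
[528.24 283.92 135.33] [-0.57  1.42  0.28]
[0, -50, 146] [320.3 327.7]
[0, 0, 150] [326.  230.4]
[0, 50, 146] [319.3 103.3]
10 0 0 0
25 234 298 65
40 230 305 76
55 230 312 83
70 256 320 23
85 303 320 16
100 303 321 14
115 304 323 15
130 283 323 32
145 304 324 13
160 261 325 31
175 305 325 12
190 281 419 30
205 306 328 14
220 265 406 25
235 264 390 49
250 246 417 67
```

move_arm:
  increments:
    - [[-0.004,0.001,-0.003],[0,0,0],1]
    - [[-0.004,0.001,-0.003],[0,0,0],-0.2]
    - [[-0.004,0.001,-0.003],[0,0,0],-1]
    - [[-0.004,0.001,-0.003],[0,0,0],-1]
    - [[-0.004,0.001,-0.003],[0,0,0],-1]
    - [[-0.004,0.001,-0.003],[0,0,0],-1]
    - [[-0.004,0.001,-0.003],[0,0,0],-1]
  squeeze: 90

```text
time: 11.68
tcp_pos: [528.1, 285.7, 137.2]
ee_rot: [1.979, 1.576, 0.586]
force: [3.9, -3.6, 8.0]
finger_gap: 0.102
grasp_force: 87.8
```

move_arm:
  increments:
    - [[0,0,0.01],[0,0,0],-1]
    - [[0,0,0.025],[0,0,0],-1]
    - [[0,0,0.045],[0,0,0],-1]
    - [[0,0,0.07],[0,0,0],-1]
    - [[0,0,0.07],[0,0,0],-1]
    - [[0,0,0.07],[0,0,0],-1]

```text
time: 12.42
tcp_pos: [522.7, 284.6, 200.2]
ee_rot: [1.983, 1.584, 0.573]
force: [-0.5, -0.4, -4.0]
finger_gap: 0.098
grasp_force: 87.8
```

```bash
python3 - <<'E'
from h import *
np.set_printoptions(precision=2,suppress=True)
st=read_state();print(st['tcp_pos'],st['force'],st['moment'],st['grasp_force'],st['finger_gap'])
m,im=snap('wrist','w9');snap('side','side9');snap('top','top9')
g=im.max(2)
for v in range(10,290,10):
    r=np.where(g[v,230:420]<75)[0]+230
    # run containing the bar: contiguous run ending at max
    print(v,r.min() if len(r) else 0,r.max() if len(r) else 0,len(r),end=' | ')
E
```

```text
[522.75 284.57 200.2 ] [-0.52 -0.41 -4.  ] [0.05 0.66 0.01] 87.78894424438477 0.09848856688493694
10 378 382 5 | 20 380 384 5 | 30 236 387 57 | 40 230 390 64 | 50 230 394 68 | 60 230 398 61 | 70 230 303 40 | 80 252 308 18 | 90 297 309 13 | 100 266 310 30 | 110 298 311 14 | 120 299 312 14 | 130 300 312 12 | 140 304 313 10 | 150 301 314 11 | 160 260 315 16 | 170 261 316 16 | 180 303 385 21 | 190 303 419 55 | 200 298 397 21 | 210 305 399 18 | 220 267 400 28 | 230 268 402 42 | 240 266 404 47 | 250 246 419 47 | 260 257 407 51 | 270 236 409 66 | 280 230 411 85 |
```

```bash
python3 - <<'E'
from h import *
np.set_printoptions(precision=1,suppress=True)
st=read_state();R=Ro.from_rotvec(st['ee_rot']).as_matrix();p0=st['tcp_pos'];m,im=load('w9')
for u,v in((302,78),(306,125),(309,165)):
    o,d=ray(m,u,v);o=R.T@(o-p0);d=R.T@d
    print((u,v),[ (o+d*(z-o[2])/d[2]) for z in(-25,-19,-12,-5)],'y=0 at',o+d*(0-o[1])/d[1])
# top & side: dark basket handle / rim / onions now
ms,s=load('side9');mt,t=load('top9')
h=R@np.array([0,0,-19])+p0;X=fr(-.225)
print('grip',h,proj(ms,h),proj(mt,h))
for off in(22,39):
    mid=h+X@[0,off,0];print(off,[np.round(proj(M,mid+X@[0,e,-25]),1) for M in(ms,mt) for e in(-75,75)])
W=cv2.resize(im[:300,160:460],(400,400),interpolation=3)
a=proj(mt,h+X@[0,30,-30]);b=proj(ms,h+X@[0,30,-30]);print(a,b)
ct=lambda I,c,w:cv2.resize(I[int(c[1])-w:int(c[1])+w,int(c[0])-w:int(c[0])+w],(400,400),interpolation=3)
E
```

```text
(302, 78) [array([ 83.8,  -7.9, -25. ]), array([ 84.2,  -8.3, -19. ]), array([ 84.7,  -8.8, -12. ]), array([85.2, -9.3, -5. ])] y=0 at [  75.5    0.  -141.6]
(306, 125) [array([ 68.1,  -6.8, -25. ]), array([ 67.7,  -7.2, -19. ]), array([ 67.3,  -7.6, -12. ]), array([66.8, -8. , -5. ])] y=0 at [  75.3    0.  -141.4]
(309, 165) [array([ 53.6,  -5.9, -25. ]), array([ 52.5,  -6.3, -19. ]), array([ 51.2,  -6.6, -12. ]), array([50., -7., -5.])] y=0 at [  75.1    0.  -141.2]
grip [511.1 287.3 214.6] (np.float64(320.8250738027932), np.float64(139.2554029864755)) (np.float64(235.02610604113278), np.float64(180.91386622442386))
22 [array([320.6, 152.7]), array([321.4, 128.6]), array([251.3, 186.3]), array([209.1, 175.9])]
39 [array([320.7, 149.8]), array([321.5, 126. ]), array([246.5, 185.1]), array([204.3, 174.7])]
(np.float64(228.17189860592356), np.float64(180.87346375095615)) (np.float64(321.0245686587883), np.float64(139.8963908910893))
```

```bash
python3 - <<'E'
from h import *
ms,s=load('side9');mt,t=load('top9');m,w=load('w9')
def onions(im,b):
    h=cv2.cvtColor(im[b[0]:b[1],b[2]:b[3]],cv2.COLOR_RGB2HSV);k=cv2.inRange(h,(4,110,60),(14,255,255))
    n,l,st,c=cv2.connectedComponentsWithStats(k);return [((c[i]+[b[2],b[0]]).round(1).tolist(),int(st[i,4])) for i in range(1,n) if st[i,4]>15]
print(onions(t,(150,217,190,265)),onions(s,(100,192,290,350)),onions(w,(0,300,155,325)))
d=(t.max(2)<75)
for u in range(200,236,2): print(u,(np.where(d[160:200,u])[0]+160).tolist())
d=s.max(2)<75
for v in range(116,160,2): print(v,(np.where(d[v,305:345])[0]+305).tolist())
E
```

```text
[([220.5, 182.5], 49), ([242.7, 191.6], 187)] [([325.9, 151.8], 90), ([317.2, 156.3], 48)] [([222.5, 119.5], 6655), ([202.9, 229.3], 6226)]
200 []
202 []
204 []
206 []
208 []
210 [176, 177, 178, 179, 195, 196]
212 [176, 177, 178, 179, 180, 181, 194, 195]
214 [176, 177, 181, 182, 190, 191, 192, 193, 194, 195]
216 [177, 182, 183, 185, 186, 187, 188, 189, 190, 191, 192, 193, 194, 195]
218 [168, 177, 187, 188, 189, 190, 191, 192, 193, 194, 195, 196]
220 [171, 172, 177, 187, 188, 189, 190, 191, 192, 193, 194, 195, 196, 197]
222 [170, 171, 178, 186, 187, 188, 189, 190, 191, 192, 193, 194, 196, 197, 198]
224 [169, 170, 171, 178, 179, 185, 186, 187, 188, 189, 190, 191, 192, 193, 194, 195, 197, 198, 199]
226 [171, 172, 179, 181, 182, 183, 184, 185, 186, 187, 188, 189, 190, 191, 192, 193, 194, 195, 196, 199]
228 [171, 172, 173, 174, 175, 184, 185, 186, 187, 188, 189, 190, 191, 192, 193, 194, 195, 196, 197, 198, 199]
230 [170, 171, 172, 180, 181, 182, 183, 184, 185, 186, 187, 188, 189, 190, 191, 192, 193, 194, 195, 196, 197, 198, 199]
232 [172, 173, 174, 175, 176, 177, 178, 179, 180, 181, 182, 
[... 1074 characters left out ...]
 314, 315, 316, 317, 318, 319, 320, 321, 322]
134 [305, 306, 307, 308, 309, 310, 311, 312, 313, 314, 315, 316, 317, 318, 319, 320, 321, 322]
136 [305, 306, 307, 308, 309, 310, 311, 312, 313, 314, 315, 316, 317, 318, 319, 320, 321, 322, 323]
138 [305, 306, 307, 308, 309, 310, 311, 312, 313, 314, 315, 316, 317, 318, 319, 322, 323, 324]
140 [305, 306, 307, 308, 309, 310, 311, 312, 313, 314, 315, 316, 317, 318, 319, 320, 321, 324, 325]
142 [310, 311, 315, 316, 317, 318, 320]
144 [310, 315, 316, 317, 318, 319, 320]
146 [310, 311, 313, 314, 315, 316, 317, 318]
148 [310, 311, 312, 313, 314, 315, 316]
150 [310, 311, 312, 321, 322]
152 [321, 322]
154 [321, 322, 333]
156 [310, 321, 322]
158 [321, 322]
```

```bash
python3 - <<'E'
from h import *
np.set_printoptions(precision=3,suppress=True)
F=[];M=[]
for i in range(24):
    read_camera('wrist');st=read_state();F.append(st['force']);M.append(st['moment'])
R=Ro.from_rotvec(st['ee_rot']).as_matrix()
F,M=np.array(F),np.array(M);print(F.mean(0),F.std(0),M.mean(0),M.std(0))
f,mm=R.T@F.mean(0),R.T@M.mean(0);print(f,mm)
print('rx from Mz',mm[2]/f[1]*1000,'from My',-mm[1]/f[2]*1000, 'combined lstsq',np.linalg.lstsq(np.array([[f[1]],[-f[2]]]),mm[[2,1]],rcond=None)[0]*1000)
E
```

```text
[-0.077 -0.004 -3.456] [0.53  0.47  0.375] [ 0.053  0.671 -0.   ] [0.032 0.025 0.025]
[-0.025 -2.279  2.6  ] [ 0.666 -0.075 -0.061]
rx from Mz 26.924798911397172 from My 28.711087565082103 combined lstsq [27.935]
```

```bash
python3 - <<'E'
from h import *
go(rk([-95,76,278]),TH,40,19); go(rk([-2,76,278]),TH,40,19)
E
```

```text
t 13.78 tcp [524.1 285.3 202.3] shift [ 0.0458 -0.2833  0.0612] turn [-6.00e-04  1.00e-04  1.59e-01] F [-0.7 -0.1 -3.7]
t 13.78 tcp [524.1 285.3 202.3] shift [ 0.1382 -0.2731  0.0612] turn [-6.00e-04  1.00e-04  1.59e-01] F [-0.7 -0.1 -3.7]
```

move_arm:
  increments:
    - [[0,-0.005,0.02],[0,0,0],-1]
    - [[0,-0.025,0.045],[0,0,0.02],-1]
    - [[0.005,-0.06,0.061],[0,0,0.04],-1]
    - [[0.012,-0.1,0.061],[0,0,0.065],-1]
    - [[0.02,-0.14,0.061],[0,0,0.09],-1]
    - [[0.03,-0.18,0.061],[0,0,0.115],-1]
    - [[0.038,-0.22,0.061],[0,0,0.135],-1]
    - [[0.043,-0.255,0.061],[0,0,0.15],-1]
    - [[0.046,-0.275,0.061],[0,0,0.159],-1]
    - [[0.046,-0.283,0.061],[0,0,0.159],-1]

```text
time: 15.02
tcp_pos: [570.1, -0.1, 263.3]
ee_rot: [1.729, 1.925, 0.7]
force: [-0.0, 0.2, -2.5]
finger_gap: 0.101
grasp_force: 88.0
```

move_arm:
  increments:
    - [[0,0,0],[0,0,0],-1]
    - [[0,0,0],[0,0,0],-1]
    - [[0,0,0],[0,0,0],-1]
    - [[0,0,0],[0,0,0],-1]

```text
time: 15.52
tcp_pos: [570.0, 3.2, 263.3]
ee_rot: [1.726, 1.929, 0.703]
force: [-0.1, 0.1, -3.7]
finger_gap: 0.101
grasp_force: 88.0
```

```bash
python3 - <<'E'
from h import *
np.set_printoptions(precision=2,suppress=True)
m,im=snap('wrist','w10');st=read_state();R=Ro.from_rotvec(st['ee_rot']).as_matrix()
print(rki(st['tcp_pos']-19*R[:,2]),st['force'],st['moment'],st['grasp_force'])
h=cv2.cvtColor(im,cv2.COLOR_RGB2HSV);k=cv2.inRange(h,(18,150,120),(32,255,255))
n,l,s,c=cv2.connectedComponentsWithStats(k);print([(c[i].round(1),s[i,4]) for i in range(1,n) if s[i,4]>60])
print('knob pred',proj(m,rk([28.4,103.6,302.4])),'tip',proj(m,rk([-27,103.6,252.5])))
g=im.max(2)
for v in range(20,260,15):
    r=np.where(g[v,260:340]<75)[0]+260; print(v,r.min() if len(r) else 0,r.max() if len(r) else 0,len(r),end=' | ')
go(rk([-2,76,278]),TH,40,19)
E
```

```text
[-94.74  77.   277.82] [-0.35  0.19 -3.46] [-0.15  0.64 -0.02] 88.04129719734192
[(array([510.8, 190.8]), np.int32(674))]
knob pred (np.float64(511.01915512281664), np.float64(190.65485058200738)) tip (np.float64(384.3693839966673), np.float64(189.4178556861156))
20 262 320 48 | 35 260 339 35 | 50 260 331 37 | 65 260 300 35 | 80 293 308 16 | 95 297 308 12 | 110 298 309 12 | 125 300 311 12 | 140 301 313 13 | 155 260 314 15 | 170 262 316 16 | 185 304 317 14 | 200 298 339 19 | 215 306 320 12 | 230 269 321 21 | 245 275 322 18 | t 15.57 tcp [570.    3.  263.3] shift [0.09 0.01 0.  ] turn [-0. -0. -0.] F [-0.3  0.2 -3.5]
```

move_arm:
  increments:
    - [[0.015,0.001,0],[0,0,0],-1]
    - [[0.035,0.003,0],[0,0,0],-1]
    - [[0.055,0.005,0],[0,0,0],-1]
    - [[0.075,0.007,0],[0,0,0],-1]
    - [[0.088,0.0085,0],[0,0,0],-1]
    - [[0.0925,0.0087,0],[0,0,0],-1]
    - [[0.0925,0.0087,0],[0,0,0],-1]
    - [[0.0925,0.0087,0],[0,0,0],-1]
    - [[0.0925,0.0087,0],[0,0,0],-1]

```text
time: 16.7
tcp_pos: [662.2, 11.0, 263.2]
ee_rot: [1.727, 1.928, 0.703]
force: [0.3, -0.2, -3.6]
finger_gap: 0.105
grasp_force: 88.0
```

```bash
python3 - <<'E'
from h import *
np.set_printoptions(precision=2,suppress=True)
F=[]
for i in range(6): m,im=snap('wrist','w11');F.append(read_state()['force'])
st=read_state();R=Ro.from_rotvec(st['ee_rot']).as_matrix()
print(rki(st['tcp_pos']-19*R[:,2]),np.mean(F,0),st['moment'],st['grasp_force'])
for z in(252.5,):print('tip',proj(m,rk([-27,103.6,z])))
for y in(46,75,104,125,154):print(y,proj(m,rk([-2,y,277])))
g=im.max(2)
for v in range(20,260,12):
    r=np.where(g[v,260:345]<75)[0]+260; print(v,r.min() if len(r) else 0,r.max() if len(r) else 0,len(r),end=' | ')
E
```

```text
[ -1.93  74.75 277.89] [-0.05 -0.08 -3.29] [-0.16  0.63  0.02] 87.99569964408875
tip (np.float64(240.1822999754889), np.float64(219.59134997753014))
46 (np.float64(323.43008785668883), np.float64(338.12933401539414))
75 (np.float64(323.3055170496736), np.float64(283.0456685325305))
104 (np.float64(323.1649864050741), np.float64(220.9047608617341))
125 (np.float64(323.0514366099719), np.float64(170.69445012429276))
154 (np.float64(322.8751605788756), np.float64(92.74737598860074))
20 281 319 39 | 32 260 298 32 | 44 260 290 31 | 56 260 297 38 | 68 260 303 28 | 80 284 309 19 | 92 284 309 15 | 104 285 310 15 | 116 285 311 16 | 128 285 312 16 | 140 270 314 20 | 152 261 315 25 | 164 261 316 41 | 176 284 317 21 | 188 310 319 10 | 200 300 320 21 | 212 288 321 21 | 224 268 321 26 | 236 269 322 20 | 248 270 323 18 |
```

move_arm:
  increments:
    - [[0.001,0,-0.008],[0,0,0],-1]
    - [[0.002,0,-0.016],[0,0,0],-1]
    - [[0.002,0,-0.024],[0,0,0],-1]
    - [[0.002,0,-0.03],[0,0,0],-1]
    - [[0.002,0,-0.034],[0,0,0],-1]
    - [[0.002,0,-0.034],[0,0,0],-1]
    - [[0.002,0,-0.034],[0,0,0],-1]

```text
time: 17.88
tcp_pos: [664.9, 10.9, 229.8]
ee_rot: [1.727, 1.927, 0.704]
force: [0.8, -0.0, -3.0]
finger_gap: 0.104
grasp_force: 88.0
```

move_arm:
  increments:
    - [[0,0,-0.002],[0,0,0],-1]
    - [[0,0,-0.004],[0,0,0],-1]
    - [[0,0,-0.004],[0,0,0],-1]

```text
time: 18.25
tcp_pos: [664.4, 11.1, 224.9]
ee_rot: [1.728, 1.928, 0.703]
force: [-0.4, 0.5, -3.6]
finger_gap: 0.101
grasp_force: 88.0
```

move_arm:
  increments:
    - [[0,0,-0.002],[0,0,0],-1]
    - [[0,0,-0.003],[0,0,0],-1]
    - [[0,0,-0.003],[0,0,0],-1]

```text
time: 18.62
tcp_pos: [664.8, 10.9, 222.6]
ee_rot: [1.727, 1.927, 0.703]
force: [-1.0, 0.6, -2.2]
finger_gap: 0.107
grasp_force: 88.2
```

move_arm:
  increments:
    - [[0,0,-0.001],[0,0,0],-1]
    - [[0,0,-0.002],[0,0,0],-1]
    - [[0,0,-0.002],[0,0,0],-1]

```text
time: 19.0
tcp_pos: [665.6, 10.8, 221.9]
ee_rot: [1.725, 1.925, 0.705]
force: [-0.3, -1.0, 3.2]
finger_gap: 0.106
grasp_force: 88.7
```

move_arm:
  increments:
    - [[0,0,-0.001],[0,0,0],-1]
    - [[0,0,-0.002],[0,0,0],-1]
    - [[0,0,-0.002],[0,0,0],-1]

```text
time: 19.38
tcp_pos: [666.4, 10.8, 221.3]
ee_rot: [1.724, 1.923, 0.707]
force: [-2.9, 0.9, 6.7]
finger_gap: 0.11
grasp_force: 89.3
```

move_arm:
  increments:
    - [[0,0,-0.001],[0,0,0],-1]
    - [[0,0,-0.002],[0,0,0],-1]
    - [[0,0,-0.002],[0,0,0],-1]

```text
time: 19.75
tcp_pos: [667.2, 10.7, 220.8]
ee_rot: [1.722, 1.921, 0.708]
force: [-3.8, 1.0, 10.0]
finger_gap: 0.101
grasp_force: 89.8
```

move_arm:
  increments:
    - [[0,0,0.001],[0,0,0],-1]
    - [[0,0,0.003],[0,0,0],-1]
    - [[0,0,0.003],[0,0,0],-1]
    - [[0,0,0.003],[0,0,0],-1]
  squeeze: 60

```text
time: 20.25
tcp_pos: [666.0, 10.8, 221.5]
ee_rot: [1.725, 1.924, 0.706]
force: [-0.8, 0.8, 5.7]
finger_gap: 0.104
grasp_force: 89.1
```

```bash
python3 - <<'E'
from h import *
np.set_printoptions(precision=2,suppress=True)
F=[];M=[]
for i in range(10): read_camera('side');st=read_state();F.append(st['force']);M.append(st['moment'])
m,im=snap('wrist','w12');snap('side','side12');snap('top','top12')
st=read_state();R=Ro.from_rotvec(st['ee_rot']).as_matrix()
print(rki(st['tcp_pos']-19*R[:,2]),np.mean(F,0),np.mean(M,0),'tool',R.T@np.mean(M,0),st['ee_rot'])
h=cv2.cvtColor(im,cv2.COLOR_RGB2HSV);k=cv2.inRange(h,(18,150,120),(32,255,255))
n,l,s,c=cv2.connectedComponentsWithStats(k);print([(c[i].round(1),s[i,4]) for i in range(1,n) if s[i,4]>60],proj(m,rk([28.4,103.6,302.4])))
E
```

```text
[  1.46  74.19 235.93] [-0.95  0.77  6.27] [ 0.33 -0.21  0.11] tool [-0.25  0.3   0.11] [1.72 1.92 0.71]
[(array([529.2, 260.5]), np.int32(2550))] (np.float64(528.8797314949277), np.float64(258.5847016642476))
```

move_arm:
  increments:
    - [[0,0,0.0015],[0,0,0],-1]
    - [[0,0,0.003],[0,0,0],-1]
    - [[0,0,0.003],[0,0,0],-1]
    - [[0,0,0.003],[0,0,0],-1]

```text
time: 21.4
tcp_pos: [664.6, 10.9, 222.1]
ee_rot: [1.727, 1.928, 0.703]
force: [0.6, 0.4, 1.8]
finger_gap: 0.103
grasp_force: 88.5
```

move_arm:
  increments:
    - [[0,0,0],[0,0,0],-0.72]
    - [[0,0,0],[0,0,0],-0.65]
    - [[0,0,0],[0,0,0],-0.58]
    - [[0,0,0],[0,0,0],-0.5]
    - [[0,0,0],[0,0,0],-0.4]
    - [[0,0,0],[0,0,0],-0.3]
    - [[0,0,0],[0,0,0],-0.3]

```text
time: 22.28
tcp_pos: [664.6, 11.0, 222.3]
ee_rot: [1.727, 1.928, 0.703]
force: [-0.3, -0.1, 0.3]
finger_gap: 0.349
grasp_force: 0.0
```

```bash
python3 - <<'E'
from h import *
np.set_printoptions(precision=2,suppress=True)
m,im=snap('wrist','w13')
st=read_state();print(st['force'],st['moment'],st['tcp_pos'])
g0=load('w12')[1].max(2);g=im.max(2)
for v in range(20,230,15):
    q=[]
    for G in(g0,g):
        r=np.where(G[v,250:345]<75)[0]+250;q.append((r.min(),r.max(),len(r)) if len(r) else 0)
    print(v,[tuple(map(int,x)) if x else 0 for x in q])
E
```

```text
[ 0.23  0.56 -0.53] [-0.08  0.29  0.03] [664.58  11.01 222.32]
20 [(250, 311, 56), (252, 316, 46)]
35 [(250, 304, 55), (250, 305, 56)]
50 [(250, 309, 60), (250, 309, 60)]
65 [(268, 318, 35), (250, 317, 50)]
80 [(269, 309, 21), (294, 309, 16)]
95 [(258, 310, 50), (278, 309, 15)]
110 [(292, 311, 18), (280, 311, 14)]
125 [(293, 313, 21), (281, 312, 14)]
140 [(262, 314, 22), (282, 313, 14)]
155 [(252, 316, 28), (261, 314, 18)]
170 [(254, 317, 26), (262, 316, 19)]
185 [(297, 319, 19), (303, 317, 13)]
200 [(298, 320, 15), (302, 319, 15)]
215 [(260, 322, 19), (268, 320, 16)]
```

move_arm:
  increments:
    - [[-0.006,-0.001,0.008],[0,0,0],-0.3]
    - [[-0.016,-0.002,0.019],[0,0,0],-0.3]
    - [[-0.029,-0.003,0.034],[0,0,0],-0.3]
    - [[-0.042,-0.005,0.05],[0,0,0],-0.3]
    - [[-0.058,-0.006,0.069],[0,0,0],-0.3]
    - [[-0.09,-0.01,0.08],[0,0,0],-0.3]
    - [[-0.12,-0.013,0.09],[0,0,0],-0.3]
    - [[-0.12,-0.013,0.09],[0,0,0],-0.3]
    - [[-0.12,-0.013,0.09],[0,0,0],-0.3]

```text
time: 23.45
tcp_pos: [544.7, -2.2, 313.1]
ee_rot: [1.726, 1.926, 0.704]
force: [0.1, -0.2, -0.3]
finger_gap: 0.349
grasp_force: 0.0
```

```bash
python3 - <<'E'
from h import *
np.set_printoptions(precision=1,suppress=True)
m,im=snap('wrist','w14');snap('side','side14');mt,t=snap('top','top14')
st=read_state();print(st['force'],rki(st['tcp_pos']))
h=cv2.cvtColor(im,cv2.COLOR_RGB2HSV);k=cv2.inRange(h,(18,150,120),(32,255,255))
n,l,s,c=cv2.connectedComponentsWithStats(k);print('knob',[(c[i].round(1),s[i,4]) for i in range(1,n) if s[i,4]>60],proj(m,rk([28.4,103.6,302.4])))
for p in([0,50,231],[0,154,231],[0,104,235],[0,29,180],[0,179,180]):print(p,np.round(proj(m,rk(p)),1))
g=im.max(2)
for v in range(90,395,10):
    r=np.where(g[v]<75)[0]; runs=np.split(r,np.where(np.diff(r)>1)[0]+1) if len(r) else []
    print(v,[(int(x[0]),int(x[-1])) for x in runs if len(x)>6 and x[0]>200 and x[-1]<480])
E
```

```text
[-0.5 -0.4  0.3] [-108.1   74.9  311.9]
knob [(array([454.5, 168.1]), np.int32(381))] (np.float64(454.6790181768124), np.float64(168.21901962408324))
[0, 50, 231] [357.9 218.7]
[0, 154, 231] [361.7  98.6]
[0, 104, 235] [363.2 160.3]
[0, 29, 180] [322.2 224.9]
[0, 179, 180] [321.8  70.3]
90 [(351, 360)]
100 []
110 []
120 []
130 [(229, 236)]
140 []
150 [(231, 245), (445, 472)]
160 []
170 [(244, 251)]
180 [(451, 477)]
190 []
200 []
210 [(249, 258), (291, 303)]
220 [(308, 333), (350, 360)]
230 [(330, 353)]
240 []
250 []
260 [(266, 275), (287, 294), (357, 364), (376, 385), (471, 479)]
270 [(260, 272), (284, 294), (356, 366), (379, 390), (470, 478)]
280 [(256, 268), (282, 294), (356, 369), (382, 395), (468, 476)]
290 [(248, 275), (281, 294), (357, 369), (375, 403), (467, 475)]
300 [(242, 292), (359, 414), (432, 461), (465, 473)]
310 [(322, 332), (360, 476)]
320 [(339, 348)]
330 []
340 []
350 []
360 [(230, 317), (349, 468)]
370 []
380 [(227, 433)]
390 [(226, 427)]
```

```bash
python3 - <<'E'
from h import *
np.set_printoptions(precision=1,suppress=True)
m,im=load('w14');g=im.max(2)
for v in range(60,240,5):
    r=np.where(g[v]<80)[0]; runs=np.split(r,np.where(np.diff(r)>1)[0]+1)
    print(v,[(int(x[0]),int(x[-1])) for x in runs if len(x)>2 and x[0]>300 and x[-1]<400])
def pl(u,v,x):
    o,d=ray(m,u,v);o=rki(o);d=fr(TH).T@d;return o+d*(x-o[0])/d[0]
for q in((356,90),(356,220),(342,230)):print(q,pl(*q,0))
E
```

```text
60 [(331, 333)]
65 [(312, 338)]
70 []
75 []
80 [(331, 333), (339, 342), (344, 358)]
85 [(331, 333), (348, 361)]
90 [(331, 333), (351, 362)]
95 [(331, 333), (353, 360)]
100 [(322, 325), (330, 335), (339, 341), (355, 360)]
105 [(331, 333), (356, 361)]
110 [(331, 333), (356, 361)]
115 [(331, 333), (356, 361)]
120 [(331, 334), (357, 362)]
125 [(331, 333), (357, 362)]
130 [(331, 333), (357, 362)]
135 [(331, 333), (358, 363)]
140 [(308, 312), (331, 333), (358, 363)]
145 [(331, 333), (358, 363)]
150 [(331, 333), (359, 364)]
155 [(331, 333), (358, 364)]
160 [(331, 333), (358, 364)]
165 [(331, 333), (360, 364)]
170 [(331, 333), (360, 364)]
175 [(331, 333), (358, 364)]
180 [(330, 333), (358, 363)]
185 [(330, 333), (358, 363)]
190 [(330, 333), (358, 363)]
195 [(308, 315), (329, 332), (358, 363)]
200 [(329, 333), (357, 362)]
205 [(331, 337), (357, 362)]
210 [(318, 323), (330, 332), (357, 362)]
215 [(353, 362)]
220 [(308, 333), (350, 361)]
225 [(318, 357)]
230 [(330, 353)]
235 []
(356, 90) [  0.  160.8 224.2]
(356, 220) [  0.   48.1 228.7]
(342, 230) [  0.   32.6 210.2]
```

```bash
python3 - <<'E'
from h import *
np.set_printoptions(precision=1,suppress=True)
m,im=load('w14');g=im.max(2)
P={}
for n,p in dict(FL=[-55,179,150],FR=[55,179,150],NL=[-55,29,150],NR=[55,29,150],F0=[0,179,150],N0=[0,29,150]).items(): P[n]=proj(m,rk(p));print(n,np.round(P[n],1))
# dark density along rows around predicted left rim edge, and along columns for edges
for nm,a,b in(('left rim u at rows',0,0),):
  for v in range(80,215,15):
    r=np.where(g[v,200:300]<85)[0]+200;runs=np.split(r,np.where(np.diff(r)>1)[0]+1);print(v,[(int(x[0]),int(x[-1])) for x in runs if len(x)>2])
for u in(270,285,300,315):
    r=np.where(g[30:270,u]<85)[0]+30;runs=np.split(r,np.where(np.diff(r)>1)[0]+1);print('col',u,[(int(x[0]),int(x[-1])) for x in runs if len(x)>2])
E
```

```text
FL [251.1  68.9]
FR [343.4  75.6]
NL [261.2 229.4]
NR [341.3 207.6]
F0 [302.2  72.6]
N0 [305.  217.5]
80 [(222, 251), (255, 299)]
95 [(223, 228), (250, 252)]
110 [(225, 227)]
125 [(227, 236)]
140 [(229, 234)]
155 [(231, 236), (245, 258)]
170 [(233, 252), (257, 263)]
185 [(236, 239), (260, 263)]
200 [(238, 240), (251, 254), (261, 265)]
col 270 [(30, 44), (72, 83), (85, 99), (205, 208), (258, 269)]
col 285 [(30, 39), (71, 81), (263, 269)]
col 300 [(37, 41), (68, 81), (208, 218)]
col 315 [(40, 49), (64, 80), (195, 198), (203, 205), (211, 223)]
```

```bash
python3 - <<'E'
from h import *
a=load('w14')[1].astype(int);b=read_camera('wrist').astype(int);c=read_camera('wrist').astype(int)
s=(slice(60,230),slice(220,370));print(np.abs(a[s]-b[s]).mean(),np.abs(c[s]-b[s]).mean(),read_state()['time'],read_state()['force'].round(1))
print(close_job())
E
```

```text
12.381790849673203 2.4995555555555558 23.7 [-0.3 -0.7 -0.4]
the job is handed in; nothing more can be done
None
```

I pushed the hook to its left stop, hung the basket on it near mid-handle and released it. At hand-in (23.7 s) it looked level to about 1°, within 1–2 mm of the hook along the track, with the arm clear. No verdict came back, and I didn't re-check the other objects.

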